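# Sweep the bottle caps off the worktop into the hanging caddy

### The job

Clear up the three loose bottle caps: with the closed fingers, sweep them one after another (or together) along the worktop and off its left end, so that all three drop into the steel caddy hanging there. Push them steadily and lightly; do not pinch them, press hard on them, lift them off the worktop or flick them, and leave the small tin, the teaspoon and the keys where they are.

Things in the scene. Friction and masses are not known exactly. Their poses are not given: they have to be found in the camera images.
- cap_1: one of three identical loose screw caps off large bottles: a plain dark plastic disc with a ribbed side and a grey centre on top, 40 mm across, 14 mm tall, about 15 g, lying flat on the worktop; origin at the centre of its underside; its yaw means nothing
- cap_2: one of three identical loose screw caps off large bottles: a plain dark plastic disc with a ribbed side and a grey centre on top, 40 mm across, 14 mm tall, about 15 g, lying flat on the worktop; origin at the centre of its underside; its yaw means nothing
- cap_3: one of three identical loose screw caps off large bottles: a plain dark plastic disc with a ribbed side and a grey centre on top, 40 mm across, 14 mm tall, about 15 g, lying flat on the worktop; origin at the centre of its underside; its yaw means nothing
- caddy: fixed open steel caddy hung on the left (+y) end of the worktop, 180 mm along x, 130 along y, 3 mm walls; origin under its centre, 136 mm below the worktop; never turned. Its near wall's rim is 4 mm below the worktop; the other three rise 12 mm above. Two flat hooks (14 wide, 3 thick) reach 23 mm back over the worktop at its ends; the way in between them is 152 mm wide
- caddy_lip (a point): middle of the caddy's way in: on the straight left end of the worktop (which runs along x) at the worktop's height z = 0, half-way between the two hooks. A cap pushed with its centre past this line within about 50 mm of this point tips over the end and drops in
- tea_tin: small closed food tin with a printed band, 75 mm across, 58 mm tall, about 255 g, standing among the caps and sometimes in the straight way of the farthest one; to be left alone; origin at the centre of its underside
- juicer: large fixed white juice extractor behind the middle of the work, round, 250 mm across, 339 mm tall, its axis 21 mm to +y of its origin, which lies on the worktop: caps from the right are swept past in front of it (on the robot's side), with room for the gripper's body
- teaspoon: steel teaspoon, 130 mm along its own x, 27 mm wide, 11 mm tall, lying to the right of the caps; to be left alone; origin under its middle
- keys: bunch of keys with a blue tag, about 101 x 122 mm, 8 mm tall, lying beyond the caddy's way in; to be left alone; origin under its middle
Things that resemble listed ones, but are neither listed nor needed, are in the scene too. What is shaped like the cap_3 but orange is not meant.

How it is judged:
At the end, for the whole second after the job is handed in: all three caps lie at rest inside the caddy, at least 50 mm below the worktop; the tin, the teaspoon and the keys are within 15 mm of where they began (x of cap_1 in the frame of caddy between -0.088 and 0.088 m and y of cap_1 in the frame of caddy between -0.063 and 0.063 m and z of cap_1 in the frame of caddy between 0 and 0.085 m and linear speed of each of cap_1, cap_2, cap_3 below 0.05 m/s and x of cap_2 in the frame of caddy between -0.088 and 0.088 m and y of cap_2 in the frame of caddy between -0.063 and 0.063 m and z of cap_2 in the frame of caddy between 0 and 0.085 m and x of cap_3 in the frame of caddy between -0.088 and 0.088 m and y of cap_3 in the frame of caddy between -0.063 and 0.063 m and z of cap_3 in the frame of caddy between 0 and 0.085 m and distance of each of tea_tin, teaspoon, keys from where it was at the start of the episode below 0.015 m); the robot touches nothing.
It fails at once if a cap is lifted off the worktop (more than 25 mm above it) (height (world z) of any of cap_1, cap_2, cap_3 above 0.025 m).
It fails at once if a cap is pinched, pressed or jammed by the fingers with more than 20 N (contact force between the fingers and cap_1 above 20 N or contact force between the fingers and cap_2 above 20 N or contact force between the fingers and cap_3 above 20 N).
It fails at once if a cap is flicked (faster than 0.6 m/s on the worktop) ((height (world z) of cap_1 above -0.003 m and linear speed of cap_1 above 0.6 m/s) or (height (world z) of cap_2 above -0.003 m and linear speed of cap_2 above 0.6 m/s) or (height (world z) of cap_3 above -0.003 m and linear speed of cap_3 above 0.6 m/s)).
It fails at once if the tin, the teaspoon or the keys are pushed more than 15 mm away (distance of any of tea_tin, teaspoon, keys from where it was at the start of the episode above 0.015 m).
It also fails if it takes over 72 s, if anything falls off the work surface, if the arm or the gripper's body presses on something with over 40 N, if the wrist force passes 120 N, or if a joint passes its speed limit or range.

### The arm

A 6-joint arm with a two-finger parallel gripper is mounted at the origin on a cart in front of the work surface, level with it; the furniture and walls round the work are solid. World frame = base frame: x ahead of the robot, y to its left, z up, the work surface at z = 0. Lengths are in m, angles in rad, forces in N, time in s.
With the tool pointing down it reaches from about 0.3 to 0.875 m from the base axis. Payload 6.4 kg.
Tool frame: the origin (TCP) lies midway between the tips of the shut fingers; the grasp point (between the pads) lies 19 mm behind it; z points along the fingers, y is the line along which they close (so a half turn about z gives the same grasp; the last joint's range is limited). The gripper opens to 85 mm and grips with 20 to 120 N. Pads are 22 mm wide; open, the fingers measure 114 mm over their backs; the gripper's body (76 mm by 85 mm) begins 54 mm behind the grasp point. The pads swing forward as they close: fully open they stand 13 mm farther back than shut.
Start: joints at [1.07, 0.181, 1.607, -0, 1.354, -0.206], TCP at [0.167, 0.55, 0.231] pointing down, gripper open.
Joint ranges: [-2.99, 2.99], [-0.89, 2.07], [0.3, 2.58], [-1.14, 4.28], [0, 2.63], [-3.12, 3.12]. Speed limits (rad/s): [2.57, 2.57, 3.01, 3.14, 3.14, 3.14].

### API

Orientations are given as a unit quaternion [x, y, z, w].
In Python, from bench import telemetry, snapshot, camera_info, workorder gives the robot as it stands. The module is installed in compiled form; this text tells all that it offers.
- The arm moves only by the tool carry_out, never from a script. Its argument "increments" is a list of rows, each an object with "delta_pos": the shift along the tool's x, y, z scaled (see below), a list of three; "rotation": the turn, a rotation vector about the tool's x, y, z scaled (see below), a list of three; "hand": the closure, from 0 (fully open) to 1 (shut). In form: [{"delta_pos": [x, y, z], "rotation": [rx, ry, rz], "hand": hand}, ...]. A call has 1 to 10 rows; each row shifts and turns the commanded pose from where the row before left it, along the tool's axes as they then stand; what a row does not reach is not made up. The controller multiplies each number of a shift by 25 cm and each number of a turn by 120 degrees. A row lasts 1/12 s, in which the tool goes at most 41.7 mm and 7.16 degrees, less where a joint would pass 70% of its speed; a pose out of reach is approached as far as the arm can. A call with a number of a shift or a turn outside -1 to 1 is refused whole. A call with a gripper value outside its range is refused whole. The fingers move at their own pace and stop on an object; "squeeze" is the grip in N (left out, the last holds). Time passes only in rows, so rows that do not move let the fingers close. It gives the time, the measured TCP pose, the force, the opening and the grip force at its end, in the units of the state.
- telemetry.state(): the state, without advancing time (a new reading comes with each control period).
- snapshot(name): name is "scene" or "side" or "wrist"; returns (picture, depth): 400x640x3 uint8, red, green, blue; 400x640 float32, m along the optical axis (not along the pixel's ray), 0 where there is no reading.
- camera_info(name): a dict with "fx", "fy", "cx", "cy" (pixels), "dist_coeffs" ([k1, k2, p1, p2, k3] as OpenCV has them; the pictures are not rectified), "world_to_cam" (4x4, takes a point from world to camera coordinates); the wrist camera has in their place "tool_from_camera" (4x4, takes a point from camera to tool coordinates, whose origin is the TCP and whose axes are the flange's). Camera axes: x right, y up, looking along -z (the intrinsics and any distortion apply to the point x, -y, -z); pixel columns grow to the right and rows downward; lengths in m; the calibration is good to about 2 mm. A picture is of the moment at which its call begins: read the wrist's pose just before it. camera_info takes no time and is no camera call.
- workorder.sign_off(): hands the job in; it is judged then, once.
The state is a dict: "time_s": time; "qpos": joint angles; "joint_vel": joint speeds; "joint_torque": joint torques, N m; "tool_pos": TCP position; "eef_rot": TCP orientation; "wrist_force": force on the tool from outside, world axes, zero at the start; "wrist_torque": the same for the moment, N m; "finger_gap": opening from 0.0 (shut) to 1.0 (fully open); "grip_force": force on a finger pad.
Only numpy, scipy, OpenCV 4.12 (cv2) and the standard library are available. Lean on these libraries where they do the work, as an engineer would, in place of code of your own. Each camera call takes 0.05 s, during which the arm holds its last target. There are 200 camera calls.

## Working session

There is one attempt and no reset: what is moved stays moved. The work goes in short steps, Python scripts to look and compute and a tool call to move; the robot and the scene stay as the last step left them, time stands still between calls to the robot, and variables do not carry over. Pictures are saved under pics/ and viewed, at most 10 in all, crops included, and the job is handed in when it is done.

Besides the shell and the picture viewer there is one more tool, called as name([rows], argument=value, ...), one row to a line, values as JSON. carry_out: Moves the arm, as the interface text tells. Shifts and turns lie within -1 to 1; 1 stands for 25 cm of shift or 120 degrees of turn. Its arguments: {"type":"object","properties":{"increments":{"type":"array","items":{"type":"object","properties":{"delta_pos":{"type":"array","items":{"type":"number","minimum":-1,"maximum":1}},"rotation":{"type":"array","items":{"type":"number","minimum":-1,"maximum":1}},"hand":{"type":"number"}}}},"squeeze":{"type":"number"}},"required":["increments"]}

```bash
mkdir -p pics
cat > h.py <<'E'
import numpy as np, cv2
from bench import telemetry, snapshot, camera_info, workorder
def grab(n,f):
    im,d=snapshot(n); cv2.imwrite(f'pics/{f}.png',im[:,:,::-1]); np.save(f'pics/{f}.npy',d); return im,d
def ray(n,px):
    c=camera_info(n);K=np.array([[c['fx'],0,c['cx']],[0,c['fy'],c['cy']],[0,0,1.]])
    u=cv2.undistortPoints(np.array(px,float).reshape(-1,1,2),K,np.array(c['dist_coeffs'])).reshape(-1,2)
    T=np.linalg.inv(np.array(c['world_to_cam']))
    dirs=np.c_[u[:,0],-u[:,1],-np.ones(len(u))]
    return T[:3,3],dirs@T[:3,:3].T
def onplane(n,px,z):
    o,d=ray(n,px); return o+d*((z-o[2])/d[:,2])[:,None]
def bydepth(n,px,dep):
    o,d=ray(n,px); return o+d*np.asarray(dep).reshape(-1,1)
E
python3 - <<'E'
from h import *
for n in('scene','side'):
    im,d=grab(n,n+'0'); c=camera_info(n); T=np.linalg.inv(np.array(c['world_to_cam'])); print(n,c['fx'],T.round(3).tolist(),c['dist_coeffs'])
print(telemetry.state())
E
```

```text
scene 381.60273892130834 [[0.648, 0.36, -0.67, -0.223], [-0.761, 0.29, -0.58, -0.785], [-0.014, 0.886, 0.463, 0.525], [0.0, 0.0, 0.0, 1.0]] [-0.00650403  0.          0.          0.          0.        ]
side 515.0568950469257 [[-0.731, 0.575, -0.368, 0.083], [-0.683, -0.622, 0.383, 0.383], [-0.009, 0.531, 0.847, 1.021], [0.0, 0.0, 0.0, 1.0]] [-0.03596115  0.          0.          0.          0.        ]
{'time_s': 0.1, 'qpos': array([ 1.06969381e+00,  1.81455444e-01,  1.60791376e+00, -2.52655999e-06,
        1.35380702e+00, -2.06292782e-01]), 'joint_vel': array([-0.00067179, -0.00035988, -0.00287282, -0.00102708,  0.00079582,
       -0.00010887]), 'joint_torque': array([ 1.40998378e-03, -4.45884705e+01, -3.52237916e+01, -9.88945135e-05,
        4.10583030e-03,  5.45154262e-05]), 'tool_pos': array([0.1668051 , 0.54975053, 0.23047782]), 'eef_rot': array([ 1.46871325e-01,  9.89155290e-01, -7.43201486e-04, -2.73093385e-04]), 'wrist_force': array([ 1.33667625,  0.06328529, -0.11889509]), 'wrist_torque': array([-0.02793629, -0.0311441 , -0.01738469]), 'grip_force': 0.0, 'finger_gap': 0.9982523127576918}
```

View pics/scene0.png

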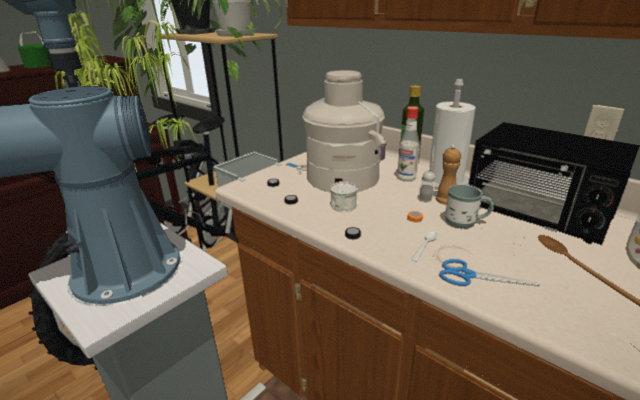

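View pics/side0.png

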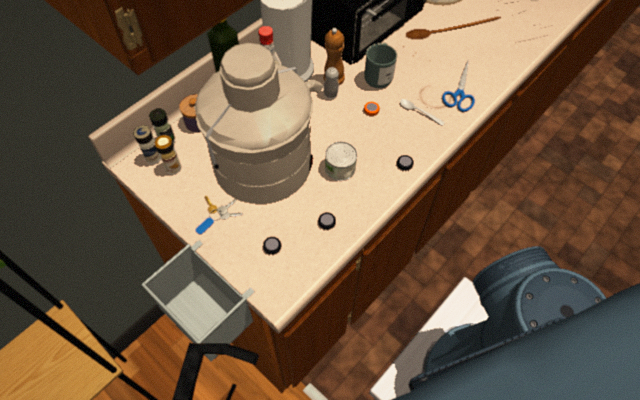

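Scene: caps at (273,182), (291,199) and (353,232). The orange decoy is at (415,216), the tin at (343,196) and the caddy at (250,165). Side: caps at (272,245), (327,220) and (405,162). The decoy is at (371,108), the tin at (341,160), the caddy hooks at (197,244) and (248,293), and the keys at (218,215).

Run:
```python
from h import *
P={}
for n,seeds in (('scene',[(273,182),(291,199),(353,232)]),('side',[(272,245),(327,220),(405,162)])):
    im=cv2.imread(f'pics/{n}0.png'); g=im.max(2); L=[]
    d=np.load(f'pics/{n}0.npy')
    for (u,v) in seeds:
        w=g[v-16:v+17,u-16:u+17]; m=(w<120).astype(np.uint8)
        k,lab,st,ce=cv2.connectedComponentsWithStats(m); i=1+np.argmax(st[1:,4])
        m=cv2.drawContours(np.zeros_like(m),[max(cv2.findContours((lab==i).astype(np.uint8),0,1)[0],key=cv2.contourArea)],-1,1,-1)
        vs,us=np.nonzero(m); c=(us.mean()+u-16,vs.mean()+v-16); L.append(c)
        cc=np.c_[us+u-16.,vs+v-16.]
        w3=bydepth(n,cc,d[vs+v-16,us+u-16]); top=w3[:,2]>.01
        print(n,np.round(c,1),len(us),'plane7mm',onplane(n,[c],.007).round(4)[0],'top z',np.median(w3[top,2]).round(4),'ext',np.ptp(w3[top],axis=0).round(3), 'mid',((w3[top].max(0)+w3[top].min(0))/2).round(4))
    P[n]=L
for a,b in zip(P['scene'],P['side']):
    o1,d1=ray('scene',[a]);o2,d2=ray('side',[b]);A=np.c_[d1[0],-d2[0]]
    s=np.linalg.lstsq(A,o2-o1,rcond=None)[0]; p,q=o1+d1[0]*s[0],o2+d2[0]*s[1]; print('tri',((p+q)/2).round(4),np.linalg.norm(p-q).round(4))
# rough things from side with depth
d=np.load('pics/side0.npy'); v,u=np.mgrid[0:400,0:640]; m=d>0
pts=bydepth('side',np.c_[u[m],v[m]].astype(float),d[m]); uu,vv=u[m],v[m]
# tin top
s=(abs(uu-341)<25)&(abs(vv-158)<25)&(pts[:,2]>.045)&(pts[:,2]<.075); print('tin',pts[s].min(0).round(3),pts[s].max(0).round(3))
# table left edge
s=(abs(pts[:,2])<.008)&(uu<420)&(vv>140)
for x in np.arange(.3,.8,.04):
    t=s&(abs(pts[:,0]-x)<.005)
    if t.any(): print('edge x',x.round(2),'ymax',np.percentile(pts[t,1],99.5).round(3))
for y in(.2,.3,.4,.45): 
    t=s&(abs(pts[:,1]-y)<.005); print('front y',y,pts[t,0].min().round(3) if t.any() else None)
# caddy: points 
s=(uu>140)&(uu<256)&(vv>235)&(vv<345)&(pts[:,2]>.006)&(pts[:,2]<.02); print('caddy rim',np.percentile(pts[s],[1,99],axis=0).round(3))
print('hooks',onplane('side',[(197,244),(248,293)],.003).round(3),'keys',onplane('side',[(197,232),(238,215),(210,200),(218,215)],.004).round(3))
s=(uu>195)&(uu<315)&(vv>80)&(vv<200)&(pts[:,2]>.1)&(pts[:,2]<.2); print('juicer',pts[s].min(0).round(3),pts[s].max(0).round(3))
im=cv2.imread('pics/side0.png')[140:310,130:430]; cv2.imwrite('pics/crop.png',cv2.resize(im,None,fx=2.6,fy=2.6,interpolation=cv2.INTER_CUBIC))
```

```text
scene [272.7 183.2] 57 plane7mm [0.4972 0.0656 0.007 ] top z 0.013 ext [0.037 0.038 0.005] mid [0.4992 0.0655 0.0126]
scene [290.8 199.8] 78 plane7mm [ 0.4528 -0.0609  0.007 ] top z 0.0133 ext [0.039 0.036 0.006] mid [ 0.4533 -0.0613  0.0128]
scene [352.4 234. ] 107 plane7mm [ 0.4204 -0.3101  0.007 ] top z 0.0132 ext [0.666 0.495 0.515] mid [ 0.1097 -0.5378  0.2674]
side [271.5 245.4] 260 plane7mm [0.4995 0.0724 0.007 ] top z 0.0133 ext [0.435 0.33  1.011] mid [0.3003 0.2177 0.5156]
side [326.3 220.9] 243 plane7mm [ 0.4525 -0.0551  0.007 ] top z 0.0134 ext [0.388 0.457 1.011] mid [0.2768 0.1543 0.5155]
side [404.3 162.6] 208 plane7mm [ 0.4221 -0.3039  0.007 ] top z 0.0133 ext [0.039 0.038 0.008] mid [ 0.4213 -0.3048  0.0141]
tri [0.5014 0.0711 0.0035] 0.0009
tri [ 0.4548 -0.0571  0.0041] 0.0026
tri [ 0.4239 -0.3068  0.0034] 0.0013
tin [ 0.492 -0.227  0.045] [ 0.568 -0.152  0.061]
edge x 0.38 ymax 0.194
edge x 0.42 ymax 0.194
edge x 0.46 ymax 0.196
edge x 0.5 ymax 0.197
edge x 0.54 ymax 0.196
edge x 0.58 ymax 0.198
edge x 0.62 ymax 0.198
edge x 0.66 ymax 0.195
edge x 0.7 ymax 0.195
edge x 0.74 ymax 0.193
edge x 0.78 ymax 0.194
front y 0.2 0.377
front y 0.3 0.451
front y 0.4 0.974
front y 0.45 0.976
caddy rim [[0.449 0.197 0.006]
 [0.634 0.325 0.018]]
hooks [[0.625 0.181 0.003]
 [0.458 0.183 0.003]] keys [[0.647 0.162 0.004]
 [0.612 0.069 0.004]
 [0.69  0.086 0.004]
 [0.646 0.1   0.004]]
juicer [ 0.554 -0.225  0.1  ] [0.731 0.06  0.2  ]
```

View pics/crop.png

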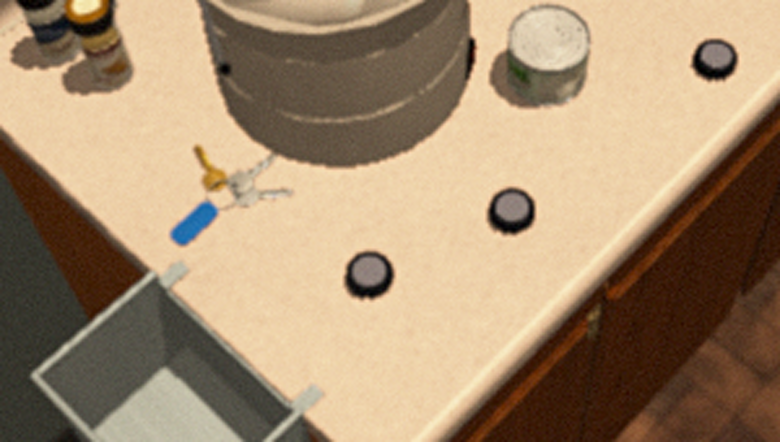

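Crop (2.6x side): three dark grey-centred caps at (370,273), (512,210) and (716,60), the tin at (549,55), the keys around (230,190), and no orange one, so the choice is confirmed. Triangulated heights (~4 mm ray intersection, 13.3 mm tops) and sizes agree with the description.

Working positions: A (0.500,0.069), B (0.4535,-0.058), C (0.422,-0.306), lip (0.541,0.196). First I rotate the tool so its x axis points along push direction A (74° yaw), and shut the fingers.

carry_out([
  {"rotation":[0,0,0.058],"hand":1},
  {"rotation":[0,0,0.058],"hand":1},
  {"rotation":[0,0,0.058],"hand":1},
  {"rotation":[0,0,0.058],"hand":1},
  {"rotation":[0,0,0.058],"hand":1},
  {"rotation":[0,0,0.058],"hand":1},
  {"rotation":[0,0,0.058],"hand":1},
  {"rotation":[0,0,0.058],"hand":1},
  {"rotation":[0,0,0.058],"hand":1},
  {"rotation":[0,0,0.058],"hand":1},
], squeeze=20)

```text
$.increments[0]: bad value
```

carry_out([
  {"delta_pos":[0,0,0],"rotation":[0,0,0.0542],"hand":1},
  {"rotation":[0,0,0.0542],"hand":1},
  {"rotation":[0,0,0.0542],"hand":1},
  {"hand":1},
])

```text
$.increments[1]: bad value
```

```bash
cat >> h.py <<'E'
from scipy.spatial.transform import Rotation as R
def go(*wps):
    """world waypoints -> tool-frame shift in units (no turning)"""
    s=telemetry.state(); r=R.from_quat(s['eef_rot']); p=s['tool_pos']
    print('t',round(s['time_s'],2),'tcp',p.round(4),'x-yaw',np.degrees(np.arctan2(*r.as_matrix()[[1,0],0])).round(2),'tilt z',r.as_matrix()[:,2].round(4),'gap',round(s['finger_gap'],3),'F',s['wrist_force'].round(1))
    for w in wps:
        d=r.inv().apply(np.array(w)-p)/.25; print(w,'units',d.round(4),'len',(np.linalg.norm(d)*.25).round(4)); p=np.array(w)
E
python3 -c "
from h import *
go((.487,.025,.1),(.487,.025,.006),(.534,.189,.006))"
```

```text
t 0.1 tcp [0.1668 0.5498 0.2305] x-yaw 163.11 tilt z [-8.0e-04 -1.4e-03 -1.0e+00] gap 0.998 F [ 1.3  0.1 -0.1]
(0.487, 0.025, 0.1) units [-1.8356 -1.6355  0.5239] len 0.6284
(0.487, 0.025, 0.006) units [-1.00e-04  6.00e-04  3.76e-01] len 0.094
(0.534, 0.189, 0.006) units [ 0.0107  0.6823 -0.0011] len 0.1706
```

Each row needs all its fields.

carry_out([
  {"delta_pos":[0,0,0],"rotation":[0,0,0.058],"hand":1},
  {"delta_pos":[0,0,0],"rotation":[0,0,0.058],"hand":1},
  {"delta_pos":[0,0,0],"rotation":[0,0,0.058],"hand":1},
  {"delta_pos":[0,0,0],"rotation":[0,0,0.058],"hand":1},
  {"delta_pos":[0,0,0],"rotation":[0,0,0.058],"hand":1},
  {"delta_pos":[0,0,0],"rotation":[0,0,0.058],"hand":1},
  {"delta_pos":[0,0,0],"rotation":[0,0,0.058],"hand":1},
  {"delta_pos":[0,0,0],"rotation":[0,0,0.058],"hand":1},
  {"delta_pos":[0,0,0],"rotation":[0,0,0.058],"hand":1},
  {"delta_pos":[0,0,0],"rotation":[0,0,0.058],"hand":1},
], squeeze=20)

```text
time_s: 0.93
tool_pos: [0.1669, 0.5499, 0.2308]
eef_rot: [0.687, 0.726, -0.0, 0.0]
wrist_force: [0.3, -1.5, 0.3]
finger_gap: -0.003
grip_force: 0.0
```

carry_out([
  {"delta_pos":[0,0,0],"rotation":[0,0,0.0542],"hand":1},
  {"delta_pos":[0,0,0],"rotation":[0,0,0.0542],"hand":1},
  {"delta_pos":[0,0,0],"rotation":[0,0,0.0542],"hand":1},
  {"delta_pos":[0,0,0],"rotation":[0,0,0],"hand":1},
])

```text
time_s: 1.27
tool_pos: [0.1669, 0.5499, 0.2308]
eef_rot: [0.8, 0.6, -0.0, 0.0]
wrist_force: [-0.1, 0.4, -0.2]
finger_gap: -0.004
grip_force: 0.0
```

```bash
python3 -c "
from h import *
go((.487,.025,.1),(.487,.025,.006),(.534,.189,.006))"
```

```text
t 1.27 tcp [0.1669 0.5499 0.2308] x-yaw 73.77 tilt z [-5.e-04 -9.e-04 -1.e+00] gap -0.004 F [-0.1  0.4 -0.2]
(0.487, 0.025, 0.1) units [-1.6576  1.8164  0.5243] len 0.6286
(0.487, 0.025, 0.006) units [4.00e-04 1.00e-04 3.76e-01] len 0.094
(0.534, 0.189, 0.006) units [ 0.6824 -0.0029 -0.0007] len 0.1706
```

carry_out([
  {"delta_pos":[-0.083,0.091,0.02],"rotation":[0,0,0],"hand":1},
  {"delta_pos":[-0.083,0.091,0.02],"rotation":[0,0,0],"hand":1},
  {"delta_pos":[-0.083,0.091,0.02],"rotation":[0,0,0],"hand":1},
  {"delta_pos":[-0.083,0.091,0.02],"rotation":[0,0,0],"hand":1},
  {"delta_pos":[-0.083,0.091,0.02],"rotation":[0,0,0],"hand":1},
  {"delta_pos":[-0.083,0.091,0.02],"rotation":[0,0,0],"hand":1},
  {"delta_pos":[-0.083,0.091,0.02],"rotation":[0,0,0],"hand":1},
  {"delta_pos":[-0.083,0.091,0.02],"rotation":[0,0,0],"hand":1},
  {"delta_pos":[-0.083,0.091,0.02],"rotation":[0,0,0],"hand":1},
  {"delta_pos":[-0.083,0.091,0.02],"rotation":[0,0,0],"hand":1},
])

```text
time_s: 2.1
tool_pos: [0.3289, 0.2867, 0.181]
eef_rot: [0.797, 0.604, 0.0, 0.0]
wrist_force: [1.1, 0.4, 0.0]
finger_gap: -0.001
grip_force: 0.0
```

carry_out([
  {"delta_pos":[-0.083,0.091,0.02],"rotation":[0,0,0],"hand":1},
  {"delta_pos":[-0.083,0.091,0.02],"rotation":[0,0,0],"hand":1},
  {"delta_pos":[-0.083,0.091,0.02],"rotation":[0,0,0],"hand":1},
  {"delta_pos":[-0.083,0.091,0.02],"rotation":[0,0,0],"hand":1},
  {"delta_pos":[-0.083,0.091,0.02],"rotation":[0,0,0],"hand":1},
  {"delta_pos":[-0.083,0.091,0.02],"rotation":[0,0,0],"hand":1},
  {"delta_pos":[-0.083,0.091,0.02],"rotation":[0,0,0],"hand":1},
  {"delta_pos":[-0.083,0.091,0.02],"rotation":[0,0,0],"hand":1},
  {"delta_pos":[-0.083,0.091,0.02],"rotation":[0,0,0],"hand":1},
  {"delta_pos":[-0.083,0.091,0.02],"rotation":[0,0,0],"hand":1},
])

```text
time_s: 2.93
tool_pos: [0.4905, 0.0244, 0.1309]
eef_rot: [0.798, 0.603, -0.0, -0.0]
wrist_force: [0.1, -1.1, -0.3]
finger_gap: -0.0
grip_force: 0.0
```

Run:
```python
from h import *
go((.487,.025,.006),(.534,.189,.006))
for n in('side','wrist','scene'): grab(n,n+'1')
a=np.vstack([cv2.imread('pics/wrist1.png'),cv2.imread('pics/side1.png')]); cv2.imwrite('pics/two1.png',cv2.resize(a,None,fx=.75,fy=.75))
c=camera_info('wrist'); print(c)
```

```text
t 2.93 tcp [0.4905 0.0244 0.1309] x-yaw 74.21 tilt z [-1.e-04  1.e-04 -1.e+00] gap -0.0 F [ 0.1 -1.1 -0.3]
(0.487, 0.025, 0.006) units [-0.0015 -0.0139  0.4997] len 0.125
(0.534, 0.189, 0.006) units [0.6824 0.0024 0.    ] len 0.1706
{'fx': 343.60711854981207, 'fy': 343.60711854981207, 'cx': 329.2443350049546, 'cy': 202.5831721683548, 'dist_coeffs': array([0.00542552, 0.        , 0.        , 0.        , 0.        ]), 'tool_from_camera': array([[ 1.14124478e-03,  9.57977857e-01,  2.86839892e-01,
         7.31738892e-02],
       [ 9.99999291e-01, -9.95696395e-04, -6.53287341e-04,
        -2.53819311e-04],
       [-3.40229360e-04,  2.86840434e-01, -9.57978314e-01,
        -1.41738940e-01],
       [ 0.00000000e+00,  0.00000000e+00,  0.00000000e+00,
         1.00000000e+00]])}
```

View pics/two1.png

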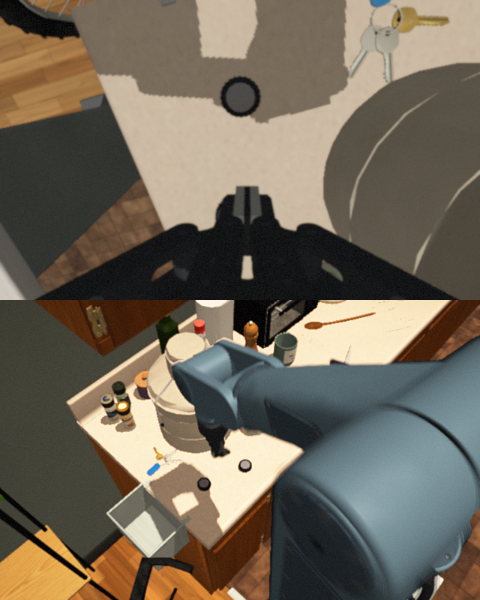

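Top (wrist at 0.75x): cap A ahead at (240,95), nearly in line with the fingertips at (247,200), with the keys well right of the path at (385,40). Bottom (side): the gripper is behind cap A (204,484 in the stack), B at (245,465). I'll use wrist depth to refine A.

```bash
cat >> h.py <<'E'
def caps(n='wrist',im=None,d=None):
    """cap tops: points 9..18 mm above worktop and dark, clustered in plan; prints centre & size"""
    s=telemetry.state()
    if d is None: im,d=snapshot(n)
    c=camera_info(n); K=np.array([[c['fx'],0,c['cx']],[0,c['fy'],c['cy']],[0,0,1.]])
    T=R.from_quat(s['eef_rot']).as_matrix(); W=np.eye(4); W[:3,:3]=T; W[:3,3]=s['tool_pos']; W=W@np.array(c['tool_from_camera'])
    m=(d>0)&(d<1); v,u=np.nonzero(m)
    q=cv2.undistortPoints(np.c_[u,v].astype(float).reshape(-1,1,2),K,np.array(c['dist_coeffs'])).reshape(-1,2)
    p=(np.c_[q[:,0],-q[:,1],-np.ones(len(q))]*d[m][:,None])@W[:3,:3].T+W[:3,3]
    ok=(p[:,2]>.009)&(p[:,2]<.02); M=np.zeros(d.shape,np.uint8); M[v[ok],u[ok]]=1
    P=np.zeros(d.shape+(3,)); P[v,u]=p
    k,lab,st,_=cv2.connectedComponentsWithStats(M)
    out=[]
    for i in range(1,k):
        if st[i,4]<150: continue
        w=P[lab==i]; e=np.ptp(np.percentile(w,[1,99],axis=0),axis=0)
        (cx,cy),rad=cv2.minEnclosingCircle(w[:,:2].astype(np.float32))
        col=im[lab==i].mean(0)
        print('cand',st[i,:5],'mid',np.round([cx,cy],4),'rad',round(rad,4),'z',np.median(w[:,2]).round(4),'rgb',col.round())
        out.append((cx,cy))
    return out
E
python3 - <<'E'
from h import *
caps('wrist'); print()
im,d=snapshot('wrist')
E
```

```text
cand [ 436   89  188  223 1506] mid [ 0.6369 -0.0297] rad 0.1044 z 0.0147 rgb [93. 86. 73.]
cand [ 300  106   54   56 2267] mid [0.5015 0.0713] rad 0.0206 z 0.0132 rgb [56. 53. 51.]
```

carry_out([
  {"delta_pos":[0,-0.009,0.1],"rotation":[0,0,0],"hand":1},
  {"delta_pos":[0,0,0.1],"rotation":[0,0,0],"hand":1},
  {"delta_pos":[0,0,0.1],"rotation":[0,0,0],"hand":1},
  {"delta_pos":[0,0,0.1],"rotation":[0,0,0],"hand":1},
  {"delta_pos":[0,0,0.06],"rotation":[0,0,0],"hand":1},
  {"delta_pos":[0,0,0.04],"rotation":[0,0,0],"hand":1},
  {"delta_pos":[0,0,0],"rotation":[0,0,0],"hand":1},
])

```text
time_s: 3.77
tool_pos: [0.4858, 0.0278, 0.0046]
eef_rot: [0.798, 0.603, -0.001, -0.001]
wrist_force: [-0.3, -0.2, -0.5]
finger_gap: 0.0
grip_force: 0.0
```

carry_out([
  {"delta_pos":[0.02,0,0],"rotation":[0,0,0],"hand":1},
  {"delta_pos":[0.02,0,0],"rotation":[0,0,0],"hand":1},
  {"delta_pos":[0.02,0,0],"rotation":[0,0,0],"hand":1},
  {"delta_pos":[0.03,0,0],"rotation":[0,0,0],"hand":1},
  {"delta_pos":[0.03,0,0],"rotation":[0,0,0],"hand":1},
  {"delta_pos":[0.03,0,0],"rotation":[0,0,0],"hand":1},
  {"delta_pos":[0.03,0,0],"rotation":[0,0,0],"hand":1},
  {"delta_pos":[0.03,0,0],"rotation":[0,0,0],"hand":1},
  {"delta_pos":[0.03,0,0],"rotation":[0,0,0],"hand":1},
  {"delta_pos":[0.03,0,0],"rotation":[0,0,0],"hand":1},
])

```text
time_s: 4.6
tool_pos: [0.5066, 0.0922, 0.0062]
eef_rot: [0.799, 0.602, -0.0, -0.0]
wrist_force: [-0.4, -0.4, -0.0]
finger_gap: 0.002
grip_force: 0.1
```

Run:
```python
from h import *
go(); caps('wrist')
im,d=grab('wrist','w2')
```

```text
t 4.6 tcp [0.5066 0.0922 0.0062] x-yaw 74.01 tilt z [-2.e-04  0.e+00 -1.e+00] gap 0.002 F [-0.4 -0.4 -0. ]
cand [  77    0   50   74 1542] mid [0.453  0.2056] rad 0.0127 z 0.0132 rgb [86. 86. 78.]
cand [ 281  155   98  113 7405] mid [0.5163 0.1186] rad 0.0244 z 0.0133 rgb [50. 48. 47.]
cand [ 546  296   94   80 2401] mid [0.6166 0.0279] rad 0.026 z 0.0143 rgb [90. 82. 70.]
```

View pics/w2.png

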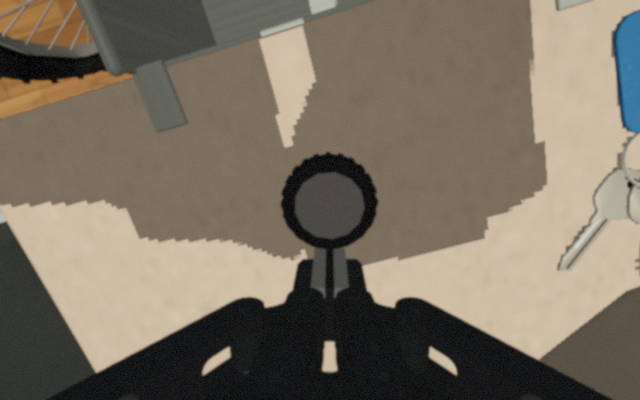

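The cap (329,203) is dead centre on the fingertips (330,260). The left hook is at (160,95) and the lip lies ahead, so I continue straight.

carry_out([
  {"delta_pos":[0.03,0,0],"rotation":[0,0,0],"hand":1},
  {"delta_pos":[0.03,0,0],"rotation":[0,0,0],"hand":1},
  {"delta_pos":[0.03,0,0],"rotation":[0,0,0],"hand":1},
  {"delta_pos":[0.03,0,0],"rotation":[0,0,0],"hand":1},
  {"delta_pos":[0.03,0,0],"rotation":[0,0,0],"hand":1},
  {"delta_pos":[0.03,0,0],"rotation":[0,0,0],"hand":1},
  {"delta_pos":[0.03,0,0],"rotation":[0,0,0],"hand":1},
  {"delta_pos":[0.03,0,0],"rotation":[0,0,0],"hand":1},
])

```text
time_s: 5.37
tool_pos: [0.5232, 0.1498, 0.0063]
eef_rot: [0.799, 0.602, -0.0, -0.0]
wrist_force: [-0.2, -0.3, 1.0]
finger_gap: -0.002
grip_force: 0.0
```

Run:
```python
from h import *
go(); caps('wrist')
```

```text
t 5.37 tcp [0.5232 0.1498 0.0063] x-yaw 74.0 tilt z [-1.e-04  0.e+00 -1.e+00] gap -0.002 F [-0.2 -0.3  1. ]
cand [  26    0  124  226 4757] mid [0.4529 0.2371] rad 0.0437 z 0.0132 rgb [102. 103.  94.]
cand [ 555    0   32  103 2323] mid [0.6319 0.212 ] rad 0.0189 z 0.0131 rgb [157. 158. 146.]
cand [ 281  155   97  113 7411] mid [0.5318 0.176 ] rad 0.0245 z 0.0133 rgb [59. 57. 55.]
cand [614 387  26  13 242] mid [0.6477 0.0435] rad 0.0065 z 0.0108 rgb [104.  96.  82.]
```

carry_out([
  {"delta_pos":[0.03,0,0],"rotation":[0,0,0],"hand":1},
  {"delta_pos":[0.03,0,0],"rotation":[0,0,0],"hand":1},
  {"delta_pos":[0.03,0,0],"rotation":[0,0,0],"hand":1},
  {"delta_pos":[0.03,0,0],"rotation":[0,0,0],"hand":1},
  {"delta_pos":[0.03,0,0],"rotation":[0,0,0],"hand":1},
  {"delta_pos":[0,0,0],"rotation":[0,0,0],"hand":1},
  {"delta_pos":[0,0,0],"rotation":[0,0,0],"hand":1},
])

```text
time_s: 6.0
tool_pos: [0.5334, 0.1855, 0.0062]
eef_rot: [0.798, 0.602, -0.0, 0.0]
wrist_force: [0.1, -0.0, 0.6]
finger_gap: 0.0
grip_force: 0.0
```

Run:
```python
from h import *
go(); caps('wrist'); grab('wrist','w3')
```

```text
t 6.0 tcp [0.5334 0.1855 0.0062] x-yaw 74.05 tilt z [ 0.e+00 -1.e-04 -1.e+00] gap 0.0 F [ 0.1 -0.   0.6]
cand [   0    0  163  303 6417] mid [0.4537 0.2563] rad 0.0625 z 0.0132 rgb [106. 106.  97.]
cand [ 525    0   41  197 4159] mid [0.6325 0.2317] rad 0.0378 z 0.0133 rgb [108. 110. 101.]
cand [297 248  66  20 559] mid [0.5354 0.1926] rad 0.0136 z 0.0158 rgb [68. 66. 62.]
```

View pics/w3.png

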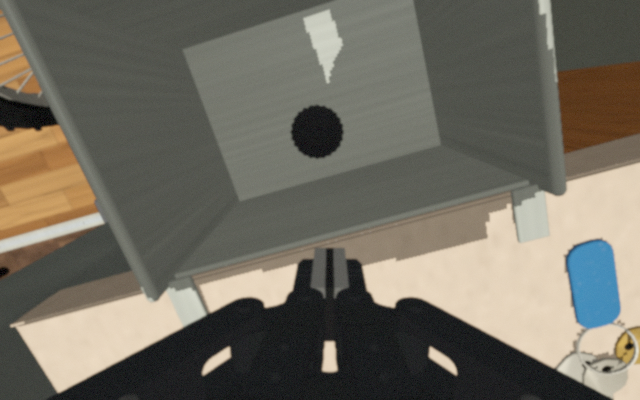

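The cap A is in the caddy (317,132). I lift, turn 2°, and go behind B.

carry_out([
  {"delta_pos":[0,0,-0.08],"rotation":[0,0,0.017],"hand":1},
  {"delta_pos":[0,0,-0.13],"rotation":[0,0,0],"hand":1},
  {"delta_pos":[0,0,-0.13],"rotation":[0,0,0],"hand":1},
  {"delta_pos":[-0.12,0,0],"rotation":[0,0,0],"hand":1},
  {"delta_pos":[-0.12,0,0],"rotation":[0,0,0],"hand":1},
  {"delta_pos":[-0.12,0,0],"rotation":[0,0,0],"hand":1},
  {"delta_pos":[-0.12,0,0],"rotation":[0,0,0],"hand":1},
  {"delta_pos":[-0.12,0,0],"rotation":[0,0,0],"hand":1},
  {"delta_pos":[-0.12,0,0],"rotation":[0,0,0],"hand":1},
  {"delta_pos":[-0.12,0,0],"rotation":[0,0,0],"hand":1},
])

```text
time_s: 6.93
tool_pos: [0.4674, -0.0161, 0.0914]
eef_rot: [0.809, 0.587, 0.0, 0.0]
wrist_force: [0.2, -0.1, -0.8]
finger_gap: 0.002
grip_force: 0.0
```

carry_out([
  {"delta_pos":[-0.12,0,0],"rotation":[0,0,0],"hand":1},
  {"delta_pos":[-0.12,0,0],"rotation":[0,0,0],"hand":1},
  {"delta_pos":[-0.12,0,0],"rotation":[0,0,0],"hand":1},
  {"delta_pos":[0,0,0],"rotation":[0,0,0],"hand":1},
  {"delta_pos":[0,0,0],"rotation":[0,0,0],"hand":1},
])

```text
time_s: 7.35
tool_pos: [0.44, -0.1016, 0.0914]
eef_rot: [0.81, 0.586, 0.0, 0.0]
wrist_force: [-0.3, 0.4, 1.0]
finger_gap: -0.001
grip_force: 0.0
```

```bash
cat >> h.py <<'E'
def plan(cap,goal,back=.05,z=.006):
    u=np.array(goal)-cap; L=np.linalg.norm(u); u/=L; st=np.array(cap)-back*u
    print('goal yaw',np.degrees(np.arctan2(u[1],u[0])).round(2),'L',L.round(3)); go((*st,z))
E
python3 - <<'E'
from h import *
for c in caps(): 
    if np.hypot(c[0]-.4545,c[1]+.0575)<.03: plan(c,(.54,.21))
E
```

```text
cand [ 491    0   48  194 1588] mid [ 0.5754 -0.0707] rad 0.0591 z 0.0146 rgb [99. 91. 78.]
cand [ 298  109   63   64 3087] mid [ 0.4545 -0.0567] rad 0.0206 z 0.0132 rgb [56. 53. 51.]
cand [437 236  90  74 876] mid [ 0.5282 -0.1824] rad 0.0359 z 0.0147 rgb [102.  98.  83.]
goal yaw 72.22 L 0.28
t 7.4 tcp [ 0.4401 -0.1006  0.0913] x-yaw 71.82 tilt z [ 0.e+00  3.e-04 -1.e+00] gap -0.002 F [-0.7 -0.6  0.2]
(np.float64(0.4391943821465666), np.float64(-0.10429016155303833), 0.006) units [-0.0153  0.0011  0.3413] len 0.0854
```

carry_out([
  {"delta_pos":[0,0,0.1],"rotation":[0,0,0],"hand":1},
  {"delta_pos":[0,0,0.1],"rotation":[0,0,0],"hand":1},
  {"delta_pos":[0,0,0.08],"rotation":[0,0,0],"hand":1},
  {"delta_pos":[0,0,0.04],"rotation":[0,0,0],"hand":1},
  {"delta_pos":[0,0,0.02],"rotation":[0,0,0],"hand":1},
  {"delta_pos":[0.02,0,0],"rotation":[0,0,0],"hand":1},
  {"delta_pos":[0.02,0,0],"rotation":[0,0,0],"hand":1},
  {"delta_pos":[0.02,0,0],"rotation":[0,0,0],"hand":1},
  {"delta_pos":[0.02,0,0],"rotation":[0,0,0],"hand":1},
  {"delta_pos":[0.03,0,0],"rotation":[0,0,0],"hand":1},
])

```text
time_s: 8.23
tool_pos: [0.4499, -0.0738, 0.0072]
eef_rot: [0.809, 0.588, 0.0, 0.001]
wrist_force: [0.1, -0.3, 0.8]
finger_gap: 0.002
grip_force: 0.1
```

carry_out([
  {"delta_pos":[0.03,0,0],"rotation":[0,0,0],"hand":1},
  {"delta_pos":[0.03,0,0],"rotation":[0,0,0],"hand":1},
  {"delta_pos":[0.03,0,0],"rotation":[0,0,0],"hand":1},
  {"delta_pos":[0.03,0,0],"rotation":[0,0,0],"hand":1},
  {"delta_pos":[0.03,0,0],"rotation":[0,0,0],"hand":1},
  {"delta_pos":[0.03,0,0],"rotation":[0,0,0],"hand":1},
  {"delta_pos":[0.03,0,0],"rotation":[0,0,0],"hand":1},
  {"delta_pos":[0.03,0,0],"rotation":[0,0,0],"hand":1},
])

```text
time_s: 8.9
tool_pos: [0.4677, -0.0162, 0.0062]
eef_rot: [0.809, 0.587, -0.0, -0.0]
wrist_force: [0.4, -0.6, 0.1]
finger_gap: -0.002
grip_force: 0.2
```

```bash
python3 -c "
from h import *
go(); caps()"
```

```text
t 8.9 tcp [ 0.4677 -0.0162  0.0062] x-yaw 71.96 tilt z [-1.e-04  0.e+00 -1.e+00] gap -0.002 F [ 0.4 -0.6  0.1]
cand [ 549   84   91  301 5481] mid [ 0.5837 -0.0418] rad 0.0673 z 0.0146 rgb [90. 83. 70.]
cand [ 279  156   98  112 7523] mid [0.4763 0.0097] rad 0.0245 z 0.0133 rgb [49. 47. 45.]
```

carry_out([
  {"delta_pos":[0.03,0,0],"rotation":[0,0,0],"hand":1},
  {"delta_pos":[0.03,0,0],"rotation":[0,0,0],"hand":1},
  {"delta_pos":[0.03,0,0],"rotation":[0,0,0],"hand":1},
  {"delta_pos":[0.03,0,0],"rotation":[0,0,0],"hand":1},
  {"delta_pos":[0.03,0,0],"rotation":[0,0,0],"hand":1},
  {"delta_pos":[0.03,0,0],"rotation":[0,0,0],"hand":1},
  {"delta_pos":[0.03,0,0],"rotation":[0,0,0],"hand":1},
  {"delta_pos":[0.03,0,0],"rotation":[0,0,0],"hand":1},
  {"delta_pos":[0.03,0,0],"rotation":[0,0,0],"hand":1},
  {"delta_pos":[0.03,0,0],"rotation":[0,0,0],"hand":1},
])

```text
time_s: 9.78
tool_pos: [0.4909, 0.0551, 0.0063]
eef_rot: [0.809, 0.588, -0.0, -0.0]
wrist_force: [0.3, -0.0, 0.2]
finger_gap: -0.001
grip_force: 0.0
```

```bash
python3 -c "
from h import *
go(); caps()"
```

```text
t 9.78 tcp [0.4909 0.0551 0.0063] x-yaw 71.96 tilt z [-1.e-04 -0.e+00 -1.e+00] gap -0.001 F [ 0.3 -0.   0.2]
cand [ 279  156   98  112 7412] mid [0.4976 0.0824] rad 0.024 z 0.0133 rgb [49. 47. 46.]
cand [ 534  226  106  141 3622] mid [0.5973 0.0073] rad 0.0378 z 0.0145 rgb [88. 81. 69.]
```

carry_out([
  {"delta_pos":[0.03,0,0],"rotation":[0,0,0],"hand":1},
  {"delta_pos":[0.03,0,0],"rotation":[0,0,0],"hand":1},
  {"delta_pos":[0.03,0,0],"rotation":[0,0,0],"hand":1},
  {"delta_pos":[0.03,0,0],"rotation":[0,0,0],"hand":1},
  {"delta_pos":[0.03,0,0],"rotation":[0,0,0],"hand":1},
  {"delta_pos":[0.03,0,0],"rotation":[0,0,0],"hand":1},
  {"delta_pos":[0.03,0,0],"rotation":[0,0,0],"hand":1},
  {"delta_pos":[0.03,0,0],"rotation":[0,0,0],"hand":1},
  {"delta_pos":[0.03,0,0],"rotation":[0,0,0],"hand":1},
  {"delta_pos":[0.03,0,0],"rotation":[0,0,0],"hand":1},
])

```text
time_s: 10.67
tool_pos: [0.5142, 0.1264, 0.0063]
eef_rot: [0.809, 0.588, -0.0, -0.0]
wrist_force: [-0.5, 0.3, -0.3]
finger_gap: 0.002
grip_force: 0.0
```

```bash
python3 -c "
from h import *
go(); caps()"
```

```text
t 10.67 tcp [0.5142 0.1264 0.0063] x-yaw 71.96 tilt z [-1.e-04 -0.e+00 -1.e+00] gap 0.002 F [-0.5  0.3 -0.3]
cand [  39    0  104  174 3699] mid [0.4529 0.2258] rad 0.0326 z 0.0132 rgb [96. 96. 87.]
cand [573   0  27  20 430] mid [0.6321 0.1974] rad 0.0043 z 0.0129 rgb [145. 144. 131.]
cand [ 280  155   97  105 7277] mid [0.5233 0.1558] rad 0.0211 z 0.0132 rgb [55. 53. 51.]
cand [ 581  346   59   50 1361] mid [0.6282 0.0366] rad 0.0159 z 0.0139 rgb [96. 88. 76.]
```

carry_out([
  {"delta_pos":[0.03,0,0],"rotation":[0,0,0],"hand":1},
  {"delta_pos":[0.03,0,0],"rotation":[0,0,0],"hand":1},
  {"delta_pos":[0.03,0,0],"rotation":[0,0,0],"hand":1},
  {"delta_pos":[0.03,0,0],"rotation":[0,0,0],"hand":1},
  {"delta_pos":[0.03,0,0],"rotation":[0,0,0],"hand":1},
  {"delta_pos":[0.03,0,0],"rotation":[0,0,0],"hand":1},
  {"delta_pos":[0.03,0,0],"rotation":[0,0,0],"hand":1},
  {"delta_pos":[0.02,0,0],"rotation":[0,0,0],"hand":1},
  {"delta_pos":[0,0,0],"rotation":[0,0,0],"hand":1},
  {"delta_pos":[0,0,0],"rotation":[0,0,0],"hand":1},
])

```text
time_s: 11.55
tool_pos: [0.5317, 0.1806, 0.0062]
eef_rot: [0.809, 0.588, -0.0, 0.0]
wrist_force: [0.2, -0.8, 0.1]
finger_gap: 0.001
grip_force: 0.0
```

```bash
python3 -c "
from h import *
go(); caps(); grab('wrist','w4')"
```

```text
t 11.55 tcp [0.5317 0.1806 0.0062] x-yaw 72.0 tilt z [-1.e-04 -1.e-04 -1.e+00] gap 0.001 F [ 0.2 -0.8  0.1]
cand [   0    0  163  298 6246] mid [0.4546 0.2553] rad 0.0622 z 0.0131 rgb [105. 106.  97.]
cand [ 521    0   46  177 3806] mid [0.6311 0.2276] rad 0.0341 z 0.0133 rgb [116. 118. 108.]
cand [314 248  32  11 320] mid [0.5351 0.1912] rad 0.0067 z 0.0152 rgb [83. 82. 77.]
```

View pics/w4.png

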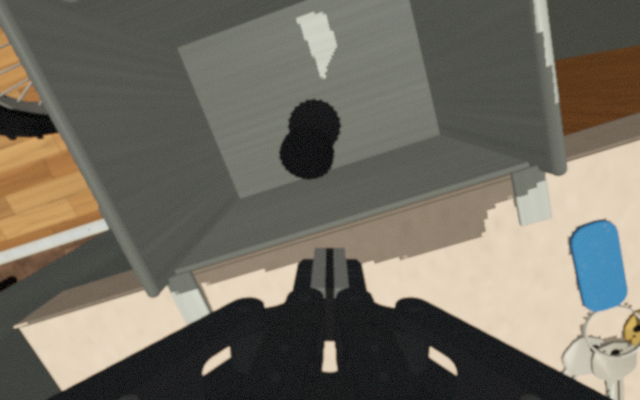

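Both caps are now in the caddy (314,125; 306,152). Next is cap C: lift, turn -5.3°, and go back along its line.

carry_out([
  {"delta_pos":[0,0,-0.08],"rotation":[0,0,-0.044],"hand":1},
  {"delta_pos":[0,0,-0.13],"rotation":[0,0,0],"hand":1},
  {"delta_pos":[0,0,-0.13],"rotation":[0,0,0],"hand":1},
  {"delta_pos":[-0.12,0,0],"rotation":[0,0,0],"hand":1},
  {"delta_pos":[-0.12,0,0],"rotation":[0,0,0],"hand":1},
  {"delta_pos":[-0.12,0,0],"rotation":[0,0,0],"hand":1},
  {"delta_pos":[-0.12,0,0],"rotation":[0,0,0],"hand":1},
  {"delta_pos":[-0.12,0,0],"rotation":[0,0,0],"hand":1},
  {"delta_pos":[-0.12,0,0],"rotation":[0,0,0],"hand":1},
  {"delta_pos":[-0.12,0,0],"rotation":[0,0,0],"hand":1},
])

```text
time_s: 12.48
tool_pos: [0.4846, -0.0261, 0.0914]
eef_rot: [0.781, 0.624, 0.0, 0.0]
wrist_force: [0.4, -0.4, 0.4]
finger_gap: -0.0
grip_force: 0.0
```

carry_out([
  {"delta_pos":[-0.12,0,0],"rotation":[0,0,0],"hand":1},
  {"delta_pos":[-0.12,0,0],"rotation":[0,0,0],"hand":1},
  {"delta_pos":[-0.12,0,0],"rotation":[0,0,0],"hand":1},
  {"delta_pos":[-0.12,0,0],"rotation":[0,0,0],"hand":1},
  {"delta_pos":[-0.12,0,0],"rotation":[0,0,0],"hand":1},
  {"delta_pos":[-0.12,0,0],"rotation":[0,0,0],"hand":1},
  {"delta_pos":[-0.12,0,0],"rotation":[0,0,0],"hand":1},
  {"delta_pos":[-0.12,0,0],"rotation":[0,0,0],"hand":1},
  {"delta_pos":[-0.12,0,0],"rotation":[0,0,0],"hand":1},
  {"delta_pos":[-0.12,0,0],"rotation":[0,0,0],"hand":1},
])

```text
time_s: 13.32
tool_pos: [0.4181, -0.3187, 0.0914]
eef_rot: [0.782, 0.624, -0.0, 0.0]
wrist_force: [0.7, 0.1, 0.2]
finger_gap: -0.005
grip_force: 0.0
```

carry_out([
  {"delta_pos":[-0.12,0,0],"rotation":[0,0,0],"hand":1},
  {"delta_pos":[0,0,0],"rotation":[0,0,0],"hand":1},
  {"delta_pos":[0,0,0],"rotation":[0,0,0],"hand":1},
])

```text
time_s: 13.57
tool_pos: [0.4116, -0.3478, 0.0913]
eef_rot: [0.782, 0.623, 0.0, 0.0]
wrist_force: [0.1, -0.4, 0.4]
finger_gap: -0.003
grip_force: 0.0
```

Run:
```python
from h import *
for c in caps(): 
    if np.hypot(c[0]-.4235,c[1]+.306)<.03: plan(c,(.54,.21))
print('spoon',onplane('side',[(402,102),(441,125)],.004).round(3))
```

```text
cand [ 302  115   64   64 3049] mid [ 0.4239 -0.3058] rad 0.0206 z 0.0132 rgb [54. 51. 49.]
cand [ 571  176   67   58 2874] mid [ 0.5933 -0.3857] rad 0.0216 z 0.0132 rgb [169. 122.  80.]
cand [630 298  10  48 316] mid [ 0.6189 -0.4844] rad 0.02 z 0.0129 rgb [56. 59. 52.]
goal yaw 77.31 L 0.529
t 13.62 tcp [ 0.4118 -0.3464  0.091 ] x-yaw 77.13 tilt z [-4.e-04  9.e-04 -1.e+00] gap -0.003 F [-1.5  1.2  0.6]
(np.float64(0.4128771925660735), np.float64(-0.35455865399460235), 0.006) units [-0.0312  0.0116  0.3401] len 0.0854
spoon [[ 0.548 -0.459  0.004]
 [ 0.427 -0.464  0.004]]
```

carry_out([
  {"delta_pos":[-0.03,0.01,0.08],"rotation":[0,0,0],"hand":1},
  {"delta_pos":[0,0,0.1],"rotation":[0,0,0],"hand":1},
  {"delta_pos":[0,0,0.09],"rotation":[0,0,0],"hand":1},
  {"delta_pos":[0,0,0.05],"rotation":[0,0,0],"hand":1},
  {"delta_pos":[0,0,0.02],"rotation":[0,0,0],"hand":1},
  {"delta_pos":[0.02,0,0],"rotation":[0,0,0],"hand":1},
  {"delta_pos":[0.02,0,0],"rotation":[0,0,0],"hand":1},
  {"delta_pos":[0.02,0,0],"rotation":[0,0,0],"hand":1},
  {"delta_pos":[0.02,0,0],"rotation":[0,0,0],"hand":1},
  {"delta_pos":[0.03,0,0],"rotation":[0,0,0],"hand":1},
])

```text
time_s: 14.45
tool_pos: [0.4201, -0.3276, 0.0075]
eef_rot: [0.781, 0.624, -0.0, 0.001]
wrist_force: [0.2, -0.2, 0.6]
finger_gap: -0.002
grip_force: 0.1
```

carry_out([
  {"delta_pos":[0.03,0,0],"rotation":[0,0,0],"hand":1},
  {"delta_pos":[0.03,0,0],"rotation":[0,0,0],"hand":1},
  {"delta_pos":[0.03,0,0],"rotation":[0,0,0],"hand":1},
  {"delta_pos":[0.03,0,0],"rotation":[0,0,0],"hand":1},
  {"delta_pos":[0.03,0,0],"rotation":[0,0,0],"hand":1},
  {"delta_pos":[0.03,0,0],"rotation":[0,0,0],"hand":1},
  {"delta_pos":[0.03,0,0],"rotation":[0,0,0],"hand":1},
  {"delta_pos":[0.03,0,0],"rotation":[0,0,0],"hand":1},
])

```text
time_s: 15.12
tool_pos: [0.4327, -0.2681, 0.0063]
eef_rot: [0.781, 0.624, 0.0, -0.0]
wrist_force: [0.1, -0.3, 0.6]
finger_gap: -0.001
grip_force: 0.1
```

```bash
python3 -c "
from h import *
go(); caps()"
```

```text
t 15.12 tcp [ 0.4327 -0.2681  0.0063] x-yaw 77.24 tilt z [-1.e-04  1.e-04 -1.e+00] gap -0.001 F [ 0.1 -0.3  0.6]
cand [ 446    0   75  133 1619] mid [ 0.5083 -0.1988] rad 0.0272 z 0.015 rgb [91. 87. 74.]
cand [ 279  156   98  113 7520] mid [ 0.4388 -0.2414] rad 0.0247 z 0.0133 rgb [52. 50. 48.]
```

carry_out([
  {"delta_pos":[0.03,0,0],"rotation":[0,0,0],"hand":1},
  {"delta_pos":[0.03,0,0],"rotation":[0,0,0],"hand":1},
  {"delta_pos":[0.03,0,0],"rotation":[0,0,0],"hand":1},
  {"delta_pos":[0.03,0,0],"rotation":[0,0,0],"hand":1},
  {"delta_pos":[0.03,0,0],"rotation":[0,0,0],"hand":1},
  {"delta_pos":[0.03,0,0],"rotation":[0,0,0],"hand":1},
  {"delta_pos":[0.03,0,0],"rotation":[0,0,0],"hand":1},
  {"delta_pos":[0.03,0,0],"rotation":[0,0,0],"hand":1},
  {"delta_pos":[0.03,0,0],"rotation":[0,0,0],"hand":1},
  {"delta_pos":[0.03,0,0],"rotation":[0,0,0],"hand":1},
])

```text
time_s: 16.0
tool_pos: [0.4493, -0.1949, 0.0063]
eef_rot: [0.781, 0.624, -0.0, -0.0]
wrist_force: [-1.0, -0.2, -0.2]
finger_gap: 0.002
grip_force: 0.1
```

```bash
python3 -c "
from h import *
go(); caps()"
```

```text
t 16.0 tcp [ 0.4493 -0.1949  0.0063] x-yaw 77.24 tilt z [-1.e-04  0.e+00 -1.e+00] gap 0.002 F [-1.  -0.2 -0.2]
cand [ 598    0   42   81 1478] mid [ 0.5737 -0.1268] rad 0.0171 z 0.0134 rgb [103.  95.  81.]
cand [ 430  136  122  138 1805] mid [ 0.5217 -0.1798] rad 0.0339 z 0.0149 rgb [100.  96.  81.]
cand [ 279  155   98  114 7409] mid [ 0.4532 -0.1669] rad 0.024 z 0.0133 rgb [53. 51. 50.]
```

carry_out([
  {"delta_pos":[0.03,0,0],"rotation":[0,0,0],"hand":1},
  {"delta_pos":[0.03,0,0],"rotation":[0,0,0],"hand":1},
  {"delta_pos":[0.03,0,0],"rotation":[0,0,0],"hand":1},
  {"delta_pos":[0.03,0,0],"rotation":[0,0,0],"hand":1},
  {"delta_pos":[0.03,0,0],"rotation":[0,0,0],"hand":1},
  {"delta_pos":[0.03,0,0],"rotation":[0,0,0],"hand":1},
  {"delta_pos":[0.03,0,0],"rotation":[0,0,0],"hand":1},
  {"delta_pos":[0.03,0,0],"rotation":[0,0,0],"hand":1},
  {"delta_pos":[0.03,0,0],"rotation":[0,0,0],"hand":1},
  {"delta_pos":[0.03,0,0],"rotation":[0,0,0],"hand":1},
])

```text
time_s: 16.88
tool_pos: [0.4659, -0.1218, 0.0063]
eef_rot: [0.781, 0.624, 0.0, 0.0]
wrist_force: [0.4, -0.7, 0.9]
finger_gap: -0.003
grip_force: 0.1
```

```bash
python3 -c "
from h import *
go(); caps()"
```

```text
t 16.88 tcp [ 0.4659 -0.1218  0.0063] x-yaw 77.24 tilt z [ 0. -0. -1.] gap -0.003 F [ 0.4 -0.7  0.9]
cand [ 532    0   78  277 4240] mid [ 0.5731 -0.09  ] rad 0.0559 z 0.0147 rgb [95. 87. 74.]
cand [ 279  155   98  105 7272] mid [ 0.4723 -0.0919] rad 0.0214 z 0.0133 rgb [49. 47. 46.]
cand [ 454  300  111   30 1272] mid [ 0.5399 -0.1623] rad 0.0232 z 0.0147 rgb [89. 87. 72.]
```

carry_out([
  {"delta_pos":[0.03,0,0],"rotation":[0,0,0],"hand":1},
  {"delta_pos":[0.03,0,0],"rotation":[0,0,0],"hand":1},
  {"delta_pos":[0.03,0,0],"rotation":[0,0,0],"hand":1},
  {"delta_pos":[0.03,0,0],"rotation":[0,0,0],"hand":1},
  {"delta_pos":[0.03,0,0],"rotation":[0,0,0],"hand":1},
  {"delta_pos":[0.03,0,0],"rotation":[0,0,0],"hand":1},
  {"delta_pos":[0.03,0,0],"rotation":[0,0,0],"hand":1},
  {"delta_pos":[0.03,0,0],"rotation":[0,0,0],"hand":1},
  {"delta_pos":[0.03,0,0],"rotation":[0,0,0],"hand":1},
  {"delta_pos":[0.03,0,0],"rotation":[0,0,0],"hand":1},
])

```text
time_s: 17.77
tool_pos: [0.4825, -0.0487, 0.0063]
eef_rot: [0.781, 0.624, -0.0, -0.0]
wrist_force: [0.2, 0.1, -0.7]
finger_gap: -0.001
grip_force: 0.1
```

carry_out([
  {"delta_pos":[0.03,0,0],"rotation":[0,0,0],"hand":1},
  {"delta_pos":[0.03,0,0],"rotation":[0,0,0],"hand":1},
  {"delta_pos":[0.03,0,0],"rotation":[0,0,0],"hand":1},
  {"delta_pos":[0.03,0,0],"rotation":[0,0,0],"hand":1},
  {"delta_pos":[0.03,0,0],"rotation":[0,0,0],"hand":1},
  {"delta_pos":[0.03,0,0],"rotation":[0,0,0],"hand":1},
  {"delta_pos":[0.03,0,0],"rotation":[0,0,0],"hand":1},
  {"delta_pos":[0.03,0,0],"rotation":[0,0,0],"hand":1},
  {"delta_pos":[0.03,0,0],"rotation":[0,0,0],"hand":1},
  {"delta_pos":[0.03,0,0],"rotation":[0,0,0],"hand":1},
])

```text
time_s: 18.6
tool_pos: [0.499, 0.0245, 0.0063]
eef_rot: [0.781, 0.624, 0.0, 0.0]
wrist_force: [-0.3, 0.1, -0.1]
finger_gap: -0.002
grip_force: 0.1
```

```bash
python3 -c "
from h import *
go(); caps()"
```

```text
t 18.6 tcp [0.499  0.0245 0.0063] x-yaw 77.24 tilt z [ 0. -0. -1.] gap -0.002 F [-0.3  0.1 -0.1]
cand [ 279  155   98  113 7392] mid [0.5065 0.0512] rad 0.0246 z 0.0133 rgb [50. 48. 46.]
cand [ 496  178  144  166 4060] mid [0.6004 0.0056] rad 0.0452 z 0.0146 rgb [90. 83. 71.]
```

carry_out([
  {"delta_pos":[0.03,0,0],"rotation":[0,0,0],"hand":1},
  {"delta_pos":[0.03,0,0],"rotation":[0,0,0],"hand":1},
  {"delta_pos":[0.03,0,0],"rotation":[0,0,0],"hand":1},
  {"delta_pos":[0.03,0,0],"rotation":[0,0,0],"hand":1},
  {"delta_pos":[0.03,0,0],"rotation":[0,0,0],"hand":1},
  {"delta_pos":[0.03,0,0],"rotation":[0,0,0],"hand":1},
  {"delta_pos":[0.03,0,0],"rotation":[0,0,0],"hand":1},
  {"delta_pos":[0.03,0,0],"rotation":[0,0,0],"hand":1},
  {"delta_pos":[0.03,0,0],"rotation":[0,0,0],"hand":1},
  {"delta_pos":[0.03,0,0],"rotation":[0,0,0],"hand":1},
])

```text
time_s: 19.48
tool_pos: [0.5156, 0.0976, 0.0063]
eef_rot: [0.781, 0.624, -0.0, 0.0]
wrist_force: [0.0, 0.7, 0.1]
finger_gap: 0.002
grip_force: 0.0
```

```bash
python3 -c "
from h import *
go(); caps()"
```

```text
t 19.48 tcp [0.5156 0.0976 0.0063] x-yaw 77.24 tilt z [-0. -0. -1.] gap 0.002 F [0.  0.7 0.1]
cand [  70    0   51   83 1723] mid [0.4529 0.2071] rad 0.0143 z 0.0132 rgb [86. 87. 79.]
cand [ 279  155   98  104 7279] mid [0.522  0.1278] rad 0.0212 z 0.0133 rgb [50. 49. 47.]
cand [ 547  311   93   65 2191] mid [0.6295 0.0354] rad 0.024 z 0.0142 rgb [91. 83. 71.]
```

Remaining: about 85 mm (0.345 units), then a lift clear.

carry_out([
  {"delta_pos":[0.03,0,0],"rotation":[0,0,0],"hand":1},
  {"delta_pos":[0.03,0,0],"rotation":[0,0,0],"hand":1},
  {"delta_pos":[0.03,0,0],"rotation":[0,0,0],"hand":1},
  {"delta_pos":[0.03,0,0],"rotation":[0,0,0],"hand":1},
  {"delta_pos":[0.03,0,0],"rotation":[0,0,0],"hand":1},
  {"delta_pos":[0.03,0,0],"rotation":[0,0,0],"hand":1},
  {"delta_pos":[0.03,0,0],"rotation":[0,0,0],"hand":1},
  {"delta_pos":[0.03,0,0],"rotation":[0,0,0],"hand":1},
  {"delta_pos":[0.03,0,0],"rotation":[0,0,0],"hand":1},
  {"delta_pos":[0.03,0,0],"rotation":[0,0,0],"hand":1},
])

```text
time_s: 20.37
tool_pos: [0.5322, 0.1708, 0.0063]
eef_rot: [0.781, 0.624, -0.0, -0.0]
wrist_force: [0.7, 1.0, 0.3]
finger_gap: 0.0
grip_force: 0.1
```

carry_out([
  {"delta_pos":[0.03,0,0],"rotation":[0,0,0],"hand":1},
  {"delta_pos":[0.02,0,0],"rotation":[0,0,0],"hand":1},
  {"delta_pos":[0,0,0],"rotation":[0,0,0],"hand":1},
  {"delta_pos":[0,0,0],"rotation":[0,0,0],"hand":1},
  {"delta_pos":[0,0,0],"rotation":[0,0,0],"hand":1},
])

```text
time_s: 20.78
tool_pos: [0.5346, 0.1821, 0.0062]
eef_rot: [0.781, 0.624, -0.0, -0.0]
wrist_force: [0.5, -0.4, 0.6]
finger_gap: -0.0
grip_force: 0.0
```

```bash
python3 -c "
from h import *
go(); caps(); grab('wrist','w5')"
```

```text
t 20.78 tcp [0.5346 0.1821 0.0062] x-yaw 77.24 tilt z [-3.e-04 -2.e-04 -1.e+00] gap -0.0 F [ 0.5 -0.4  0.6]
cand [  14    0  142  288 6023] mid [0.4525 0.2518] rad 0.0581 z 0.0132 rgb [106. 107.  98.]
cand [ 536    0   29  202 4243] mid [0.6323 0.2319] rad 0.0384 z 0.0133 rgb [104. 105.  97.]
cand [314 248  32  12 325] mid [0.5371 0.1929] rad 0.0067 z 0.0151 rgb [83. 81. 76.]
```

View pics/w5.png

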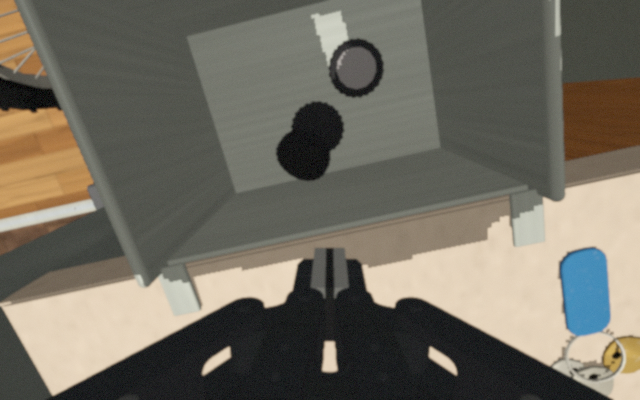

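All three caps are in the caddy, at (356,67), (318,125) and (303,152). I lift clear, let things settle, and hand in.

carry_out([
  {"delta_pos":[0,0,-0.08],"rotation":[0,0,0],"hand":1},
  {"delta_pos":[0,0,-0.12],"rotation":[0,0,0],"hand":1},
  {"delta_pos":[0,0,-0.12],"rotation":[0,0,0],"hand":1},
  {"delta_pos":[0,0,-0.12],"rotation":[0,0,0],"hand":1},
  {"delta_pos":[0,0,0],"rotation":[0,0,0],"hand":1},
  {"delta_pos":[0,0,0],"rotation":[0,0,0],"hand":1},
  {"delta_pos":[0,0,0],"rotation":[0,0,0],"hand":1},
  {"delta_pos":[0,0,0],"rotation":[0,0,0],"hand":1},
])

```text
time_s: 21.55
tool_pos: [0.5336, 0.1819, 0.1148]
eef_rot: [0.781, 0.624, -0.001, -0.001]
wrist_force: [-0.1, 0.5, -0.7]
finger_gap: 0.0
grip_force: 0.0
```

```bash
python3 -c "
from h import *
go(); print(workorder.sign_off())"
```

```text
t 21.55 tcp [0.5336 0.1819 0.1148] x-yaw 77.22 tilt z [-2.8e-03 -4.0e-04 -1.0e+00] gap 0.0 F [-0.1  0.5 -0.7]
the job is handed in; nothing more can be done
None
```

All three caps are in the caddy, seen there by the wrist camera before I handed in at about 21.5 s; the sweeps stayed clear of the tin, teaspoon and keys (no final position check on those), and sign-off gave no verdict.

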